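# Hang the job-card cover and hold a spring clip open over it

### The job

Hang the yellow folded job-card cover astride the steel bar of the little rail, between the two uprights, and let it go. Then take the spring clip off its parking block by squeezing its handles, and hold it squeezed wide open over the middle of the hanging cover, one jaw well down on either side of the fold and neither the cover nor the bar touched, so that I can tuck a drawing in before it bites. Finish like that, still holding the clip open, and leave the tools lying around alone.

Things in the scene. Friction and masses are not known exactly. Their poses are not given: they have to be found in the camera images.
- card: Yellow rigid plastic cover, an upside-down U, 80 mm long (own x), 85 high, 80 g; origin at centre of underside, z up; starts standing on the bench. Walls and fold 3 mm. Top 36 mm straight: 19 mm thick outside along y, 13 inside, open below and at the ends; below, the skirts flare to 48 mm at the bottom, leading it on to the bar. Inside of the fold 82 mm above the origin.
- card_fold (a point): Middle of the outer top of the cover's fold, 85 mm above the cover's origin; axes as the cover's.
- rail: Small fixed rail: round steel bar, 10 mm diameter, along its own x between grey uprights at x = +-105 mm (8 mm thick, tops no more than 10 mm above the bar's axis); origin on the bench below the bar's middle. Bar axis 130 mm above the bench. Feet 6 mm high, 80 mm in y, below the ends only. The hung cover's fold top stands 8 mm above the bar's axis.
- rail_bar (a point): Middle of the bar, on its axis; x runs along the bar, z up.
- park: Fixed wooden parking block 80 x 60 x 12 mm high, origin at the centre of its underside, with an upright aluminium tongue 50 mm long (along its x), 4 mm thick, top 28 mm above the bench. At the start the clip stands on the block biting the tongue, x axes alike, within 8 mm of the block's middle along x.
- clip: Black spring clip like a big clothes peg, orange jaw pads down, handles up, 90 g; this body is the half on its -y side. Origin 60 mm below pivot; x is the pivot axis; squeeze along y. Handles 20-24 mm wide (x) reach 50 mm above pivot; outsides 55 mm apart at top when parked, parallel and 24 mm apart from 8 to 50 mm above pivot when fully squeezed, each half turned 0.325 rad (this body leans so).
- clip_pivot (a point): Centre of the clip's pivot pin, 60 mm above the clip's origin, 72 mm above the bench at the start. It stays half-way between the jaws and between the handles.
- jaw_tip_a (a point): Centre of the biting face of the orange pad (20 mm along x, 14 mm high) of the clip half named clip, 53 mm below the pivot when parked, 50 mm when fully open (the pad's lower end another 7 mm down).
- jaw_tip_b (a point): The same on the other, turning half. Fully open the two biting faces are 38 mm apart.
- clip_jaw (a joint): Angle of the clip's turning half against the other (rad): -0.075 shut, 0 biting the 4 mm tongue, 0.65 fully open at the stop. The spring needs about 4 N on each handle near its top to start opening and 10 N at full opening.
- tape_measure: Yellow tape measure, 37 x 74 x 64 mm, origin at the centre of its underside; leave alone.
- red_tray: Red tray with small drills, 45 x 100 x 18 mm; leave alone.
- marker: Black and white felt marker, 17 x 132 x 17 mm; leave alone.
- screwdriver_red: Screwdriver with red handle, 28 x 213 x 28 mm; leave alone.
There are look-alikes about, which are no part of the job. There is more than one size of the clip; the job needs the smaller.

How it is judged:
On the way, in this order (a step that is already met when the one before it is completed fails the run):
1. the cover hangs astride the bar, let go, while the clip still bites its tongue (z of card_fold in the frame of rail_bar between 0.003 and 0.013 m and y of card_fold in the frame of rail_bar between -0.006 and 0.006 m and x of card_fold in the frame of rail_bar between -0.065 and 0.065 m and angle between card's own z axis and vertical below 0.2 rad and contact force between card and rail above 0.2 N and contact force between the fingers and card below 0.1 N and value of joint clip_jaw below 0.1 rad and contact force between clip and park above 0.3 N), for 0.3 s.
2. the clip is squeezed open and lifted off its block (value of joint clip_jaw above 0.4 rad and height (world z) of clip_pivot above 0.12 m and contact force between the fingers and clip above 2 N), for 0.2 s.
At the end, for the whole second after the job is handed in: The cover hangs on the bar between the uprights, tilt under 0.2 rad, let go. The fingers hold the clip open past 0.5 rad, jaw tips on opposite sides, over 11 mm from the cover's middle plane, 5 mm or more below the fold top, within 32 mm of its middle; clip touches no cover, bar or block; all still (z of card_fold in the frame of rail_bar between 0.003 and 0.013 m and y of card_fold in the frame of rail_bar between -0.006 and 0.006 m and x of card_fold in the frame of rail_bar between -0.065 and 0.065 m and angle between card's own z axis and vertical below 0.2 rad and contact force between card and rail above 0.2 N and contact force between the fingers and card below 0.1 N and ((y of jaw_tip_a in the frame of card above 0.011 m and y of jaw_tip_b in the frame of card below -0.011 m) or (y of jaw_tip_b in the frame of card above 0.011 m and y of jaw_tip_a in the frame of card below -0.011 m)) and z of each of jaw_tip_a, jaw_tip_b in the frame of card below 0.08 m and x of jaw_tip_a in the frame of card between -0.032 and 0.032 m and x of jaw_tip_b in the frame of card between -0.032 and 0.032 m and value of joint clip_jaw above 0.5 rad and contact force between the fingers and clip above 2 N and contact force between clip and card below 0.2 N and contact force between clip and rail below 0.2 N and contact force between clip and park below 0.2 N and linear speed of each of clip, card below 0.03 m/s); the arm keeps its last pose, push and grip.
It fails at once if a bystander (tape measure, tray, marker, screwdriver) is shifted by more than 20 mm (distance of any of tape_measure, red_tray, marker, screwdriver_red from where it was at the start of the episode above 0.02 m).
It also fails if it takes over 58 s, if anything falls off the work surface, if the arm or the gripper's body presses on something with over 40 N, if the wrist force passes 120 N, or if a joint passes its speed limit or range.

### The arm

A 6-joint arm with a two-finger parallel gripper is mounted at the origin on a cart in front of the work surface, level with it; the furniture and walls round the work are solid. World frame = base frame: x ahead of the robot, y to its left, z up, the work surface at z = 0. Lengths are in m, angles in rad, forces in N, time in s.
With the tool pointing down it reaches from about 0.35 to 0.725 m from the base axis. Payload 6 kg.
Tool frame: the origin (TCP) lies midway between the tips of the shut fingers; the grasp point (between the pads) lies 19 mm behind it (pinch_z is the distance from the TCP to the grasp point, in m); z points along the fingers, y is the direction in which the jaws open and shut (so a half turn about z gives the same grasp; the last joint's range is limited). The gripper opens to 85 mm and grips with 20 to 120 N. Pads are 22 mm wide; open, the fingers measure 114 mm over their backs; the gripper's body (76 mm by 85 mm) begins 54 mm behind the grasp point. The pads swing forward as they close: fully open they stand 13 mm farther back than shut.
Start: joints at [1.461, 0.04, 0.085, 0, -1.615, -0.334], TCP at [0.258, 0.542, 0.231] pointing down, gripper open.
Joint ranges: [-2.56, 2.56], [-1.29, 2.01], [-1.08, 1.49], [-3.29, 1.98], [-2.81, -0.18], [-2.99, 2.99]. Speed limits (rad/s): [2.57, 2.57, 3.01, 3.14, 3.14, 3.14].

### API

Orientations are given as a rotation vector (axis times angle).
In Python, from cell import * gives the robot as it stands.
- The arm moves only by the shell command python3 -m jog 'ROWS' [OPENING] [FORCE]. ROWS is JSON, a list that holds one entry, the list of rows, each a list of 4 numbers: the shift along the tool's x, y, z in mm, then the turn about the tool's z in degrees. A call has 1 to 12 rows; each row shifts and turns the commanded pose from where the row before left it, along the tool's axes as they then stand; what a row does not reach is not made up. A row lasts 1/10 s, in which the tool goes at most 50 mm and 8.59 degrees, less where a joint would pass 70% of its speed; a pose out of reach is approached as far as the arm can. A call is refused whole if a number of a shift passes 50 or a number of a turn 8.59, either way. A call with a gripper value outside its range is refused whole. OPENING is the closure, from 0 (fully open) to 1 (shut), set as the call begins (- or left out, the last holds). The fingers move at their own pace and stop on an object; FORCE is the grip in N (left out, the last holds). Time passes only in rows, so rows that do not move let the fingers close. It gives the time, the measured TCP pose, the force and the opening at its end, in the units of the state.
- get_obs(): the state, without advancing time (a new reading comes with each control period).
- grab_frame(name): name is "scene" or "top" or "wrist"; returns (picture, depth): 400x640x3 uint8, red, green, blue; 400x640 float32, m along the optical axis (not along the pixel's ray), 0 where there is no reading.
- get_calibration(name): a dict with "fx", "fy", "cx", "cy" (pixels), "world_to_cam" (4x4, takes a point from world to camera coordinates); the wrist camera has in their place "T_tool_cam" (4x4, takes a point from camera to tool coordinates, whose origin is the TCP and whose axes are the flange's). Camera axes: x right, y up, looking along -z (the intrinsics and any distortion apply to the point x, -y, -z); pixel columns grow to the right and rows downward; lengths in m; the calibration is good to about 2 mm. A picture is of the moment at which its call begins: read the wrist's pose just before it. get_calibration takes no time and is no camera call.
- job_done(): hands the job in, once; it reports no verdict.
The state is a dict: "time": time; "q": joint angles; "dq": joint speeds; "tau": joint torques, N m; "eef_pos": TCP position; "ee_rot": TCP orientation; "force": force on the tool from outside, world axes, zero at the start; "moment": the same for the moment, N m; "grip_width": opening from 0.0 (shut) to 1.0 (fully open).
Only numpy, scipy, OpenCV 4.12 (cv2) and the standard library are available. Lean on these libraries where they do the work, as an engineer would, in place of code of your own. Each camera call takes 0.05 s, during which the arm holds its last target.

## Working session

There is one attempt and no reset: what is moved stays moved. The work goes in short steps, Python scripts to look and compute and a shell command to move; the robot and the scene stay as the last step left them, time stands still between calls to the robot, and variables do not carry over. Pictures are saved under pics/ and viewed, and the job is handed in when it is done.

```bash
ls; mkdir -p pics; python3 - <<'E'
from cell import *
import cv2,numpy as np
o=get_obs();print(o)
for n in ["scene","top","wrist"]:
    p,d=grab_frame(n);cv2.imwrite(f"pics/{n}0.png",p[:,:,::-1]);np.save(f"pics/{n}0.npy",d);np.save(f"pics/{n}0rgb.npy",p)
    print(n,get_calibration(n))
E
```

```text
pics
{'time': 0.0, 'q': array([ 1.46070448e+00,  4.08125726e-02,  8.38026695e-02, -4.82157550e-04,
       -1.61550907e+00, -3.33694715e-01]), 'dq': array([ 0.00145389,  0.00027848,  0.00118884, -0.00029317,  0.0006567 ,
       -0.00032182]), 'tau': array([-1.41211290e-04, -3.68199241e+01,  3.47422099e+01,  6.93221390e+00,
       -5.22371032e-03, -8.10927816e-06]), 'eef_pos': array([0.25739794, 0.54161233, 0.23027033]), 'ee_rot': array([ 3.06285368e+00, -6.90970948e-01, -4.49770072e-04]), 'force': array([ 0.42517831,  0.06176468, -0.08672178]), 'moment': array([0.02555822, 0.02809887, 0.03006435]), 'grip_width': 0.9936112597212865}
scene {'fx': 501.9482415332015, 'fy': 501.9482415332015, 'cx': 314.82459972726247, 'cy': 196.07561732275792, 'world_to_cam': array([[ 0.67877338, -0.73410101, -0.01903684, -0.32599954],
       [ 0.35251186,  0.3029834 ,  0.88540186, -0.29333801],
       [-0.64420655, -0.60769792,  0.46443638, -1.48924496],
       [ 0.        ,  0.        ,  0.        ,  1.        ]])}
top {'fx': 365.6377201164134, 'fy': 365.6377201164134, 'cx': 325.4255601686024, 'cy': 195.27652849319492, 'world_to_cam': array([[ 0.0263837 , -0.99958252, -0.01177654,  0.00194867],
       [ 0.98411518,  0.02390291,  0.17591462, -0.50312966],
       [-0.17555969, -0.01623075,  0.98433498, -1.01316813],
       [ 0.        ,  0.        ,  0.        ,  1.        ]])}
wrist {'fx': 288.45770635714814, 'fy': 288.45770635714814, 'cx': 319.062613089992, 'cy': 199.81472008768057, 'T_tool_cam': array([[ 2.65111179e-04,  9.64774175e-01,  2.63079304e-01,
         6.68407867e-02],
       [ 9.99999084e-01,  9.33398402e-05, -1.35002183e-03,
        -2.05057188e-04],
       [-1.32702198e-03,  2.63079421e-01, -9.64773267e-01,
        -1.41238951e-01],
       [ 0.00000000e+00,  0.00000000e+00,  0.00000000e+00,
         1.00000000e+00]])}
```

View pics/scene0.png

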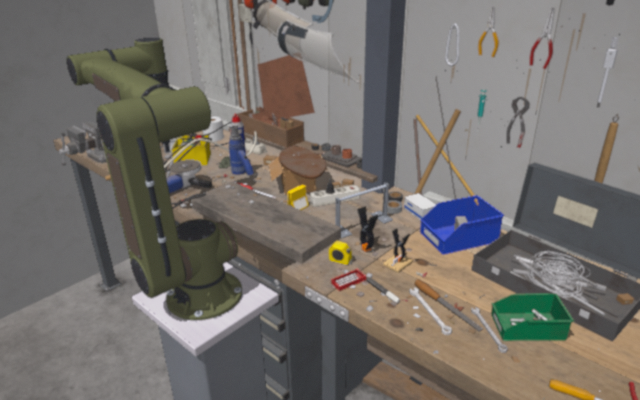

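View pics/top0.png

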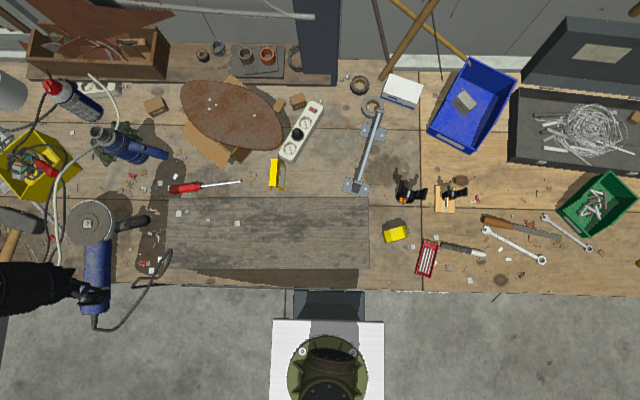

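View pics/wrist0.png

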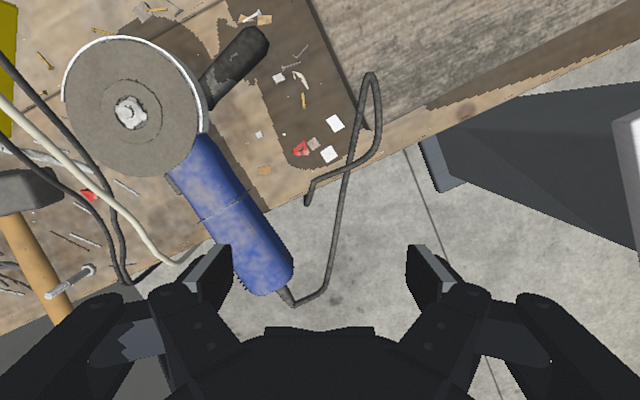

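The scene view shows the cover at (297,196), the rail at (362,200), a big clip at (367,230) and a small clip on its wooden block at (400,248). In the top view the cover is at (277,173), the rail runs (377,115)–(357,187) and the small clip is at (450,193). Next I'll zoom in and work out positions.

```bash
cat > h.py <<'E'
import numpy as np,cv2
from scipy.spatial.transform import Rotation as R
from cell import *
def cam(name,obs=None):
    c=get_calibration(name)
    if "world_to_cam" in c: M=np.linalg.inv(c["world_to_cam"])
    else:
        T=np.eye(4);T[:3,:3]=R.from_rotvec(obs["ee_rot"]).as_matrix();T[:3,3]=obs["eef_pos"]
        M=T@c["T_tool_cam"]
    return c,M
def cloud(name,d,obs=None):
    c,M=cam(name,obs)
    v,u=np.mgrid[:d.shape[0],:d.shape[1]]
    P=np.stack([(u-c["cx"])/c["fx"]*d,-(v-c["cy"])/c["fy"]*d,-d,np.ones_like(d)],-1)
    W=(P@M.T)[...,:3]; W[d==0]=np.nan
    return W
def onplane(name,u,v,z,obs=None):
    c,M=cam(name,obs)
    r=M[:3,:3]@np.array([(u-c["cx"])/c["fx"],-(v-c["cy"])/c["fy"],-1.]);o=M[:3,3]
    return o+r*(z-o[2])/r[2]
def proj(name,P,obs=None):
    c,M=cam(name,obs);p=np.linalg.inv(M)@np.append(P,1)
    return c["cx"]+c["fx"]*p[0]/-p[2], c["cy"]-c["fy"]*p[1]/-p[2]
E
python3 - <<'E'
from h import *
p=np.load("pics/top0rgb.npy");d=np.load("pics/top0.npy");W=cloud("top",d)
for n,(u0,u1,v0,v1) in dict(a=(250,400,90,215),b=(370,500,160,280)).items():
    cv2.imwrite(f"pics/top0{n}.png",cv2.resize(p[v0:v1,u0:u1,::-1],None,fx=5,fy=4.8,interpolation=cv2.INTER_CUBIC))
s=np.load("pics/scene0rgb.npy");cv2.imwrite("pics/scene0a.png",cv2.resize(s[170:310,280:440,::-1],None,fx=4,fy=4,interpolation=cv2.INTER_CUBIC))
for u,v in [(277,173),(377,115),(368,150),(357,187),(408,190),(450,193),(445,205),(300,225),(395,234)]: print(u,v,W[v,u])
hsv=cv2.cvtColor(p,cv2.COLOR_RGB2HSV);m=(hsv[...,0]>20)&(hsv[...,0]<35)&(hsv[...,1]>150)&(hsv[...,2]>100)
q=np.zeros_like(m);q[150:200,255:300]=1;m&=q
X=W[m];print(m.sum(),np.nanmin(X,0),np.nanmax(X,0))
t=X[X[:,2]>np.nanmax(X[:,2])-.006];print(len(t),t.mean(0),t.min(0),t.max(0))
E
```

```text
277 173 [0.56031111 0.15476528 0.06737672]
377 115 [ 0.71521502 -0.12278869  0.13209263]
368 150 [ 0.6136561  -0.09835922  0.13490354]
357 187 [ 0.51928878 -0.07269803  0.09484674]
408 190 [ 0.51500869 -0.21385381  0.09093886]
450 193 [ 0.50691703 -0.32499777  0.10361673]
445 205 [ 0.48735824 -0.33765793  0.01676975]
300 225 [0.41477167 0.08475264 0.04720564]
395 234 [ 0.39517931 -0.18269341  0.0594394 ]
248 [ 0.51855559  0.14000114 -0.00303711] [0.60250082 0.18806241 0.09010706]
105 [0.55820548 0.16372423 0.08559675] [0.52120519 0.15313348 0.08411186] [0.59686245 0.17351904 0.09010706]
```

View pics/top0a.png

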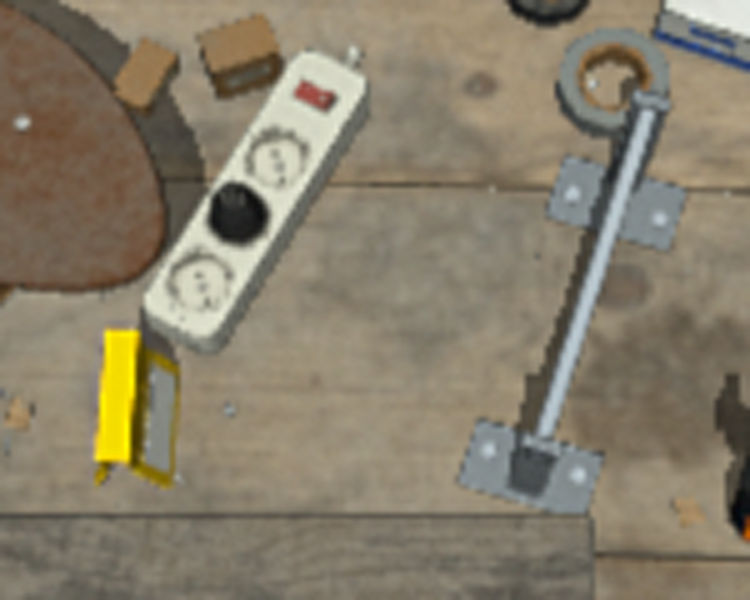

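View pics/top0b.png

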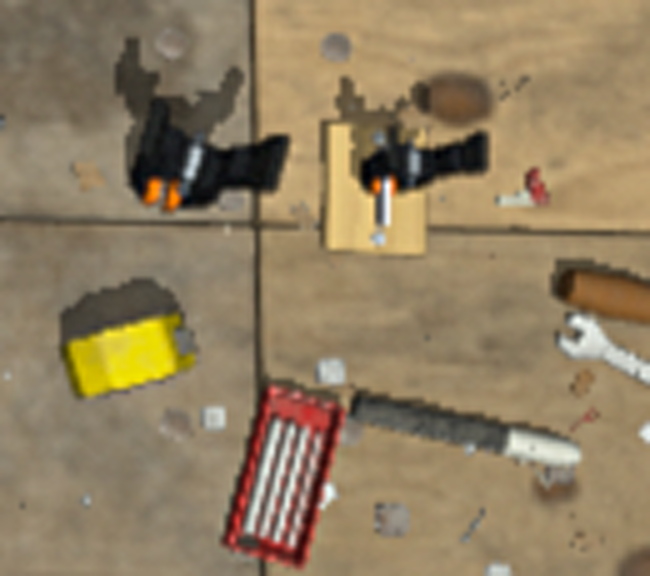

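View pics/scene0a.png

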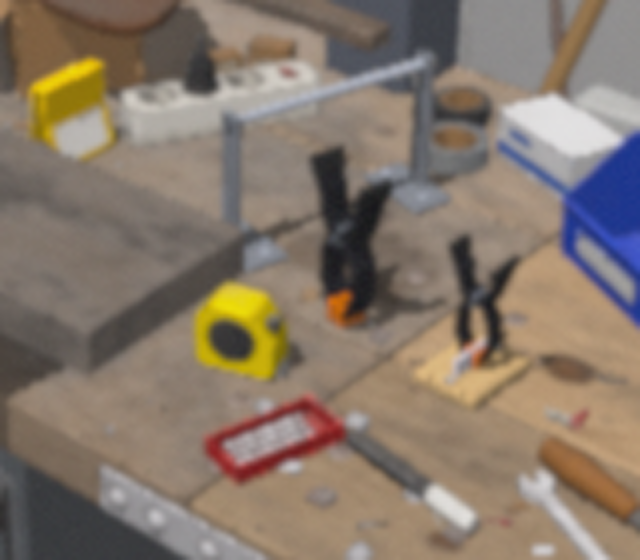

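The top crop shows the cover's fold from (270,158) to (277,186) in full-frame pixels, with the power strip close on its right. The bar runs (380,110)–(358,182), and the small clip stands on the wooden block around (450,193). I'll measure these roughly, then move the wrist camera over the cover.

```bash
python3 - <<'E'
from h import *
p=np.load("pics/top0rgb.npy");d=np.load("pics/top0.npy");W=cloud("top",d)
def pca(t):
    c=t.mean(0);u,s,v=np.linalg.svd(t[:,:2]-c[:2]);return c,np.degrees(np.arctan2(v[0,1],v[0,0]))
hsv=cv2.cvtColor(p,cv2.COLOR_RGB2HSV);m=(hsv[...,0]>20)&(hsv[...,0]<35)&(hsv[...,1]>150)&(hsv[...,2]>100)
q=np.zeros_like(m);q[150:200,255:300]=1;m&=q
# fold: rays on z=.085
v,u=np.where(m&(W[...,2]>.08));A=np.array([onplane("top",a,b,.085) for a,b in zip(u,v)])
print("card",pca(A),A.min(0),A.max(0))
q=np.zeros_like(m);q[105:190,350:385]=1
mm=q&(W[...,2]>.120)&(W[...,2]<.145)
v,u=np.where(mm);A=np.array([onplane("top",a,b,.134) for a,b in zip(u,v)])
print("bar",len(A),pca(A),A.min(0),A.max(0))
q=np.zeros_like(m);q[170:220,430:475]=1
X=W[q&(W[...,2]>.03)];print("clip",len(X),X.min(0),X.max(0),X.mean(0))
q=np.zeros_like(m);q[170:220,390:428]=1
X=W[q&(W[...,2]>.03)];print("bigclip",len(X),X.min(0),X.max(0))
q=np.zeros_like(m);q[100:165,279:330]=1
X=W[q];print("strip max z",np.nanmax(X[:,2]))
o=get_obs();Rm=R.from_rotvec(o["ee_rot"]).as_matrix();print(Rm.round(3))
E
```

```text
card (array([0.55842047, 0.16327205, 0.085     ]), np.float64(178.25916938104731)) [0.52109935 0.15319932 0.085     ] [0.59683845 0.17352794 0.085     ]
bar 339 (array([ 0.62233212, -0.10004268,  0.134     ]), np.float64(163.92969480611492)) [ 0.51407543 -0.13901481  0.134     ] [ 0.73214188 -0.06176867  0.134     ]
clip 213 [ 0.49817272 -0.36690443  0.03077234] [ 0.52501486 -0.31232793  0.12147198] [ 0.50917396 -0.34211463  0.08859198]
bigclip 374 [ 0.47991647 -0.25194063  0.03008649] [ 0.52800837 -0.17620373  0.14907891]
strip max z 0.11995113334648788
[[ 0.903 -0.429 -0.   ]
 [-0.429 -0.903 -0.001]
 [ 0.     0.001 -1.   ]]
```

```bash
python3 -m jog '[[[0,0,0,-7.9],[0,0,0,-7.9],[0,0,0,-7.9]]]' 0.4 30; python3 -m jog '[[[26,30.7,1.2,0],[26,30.7,1.2,0],[26,30.7,1.2,0],[26,30.7,1.2,0],[26,30.7,1.2,0],[26,30.7,1.2,0],[26,30.7,1.2,0],[26,30.7,1.2,0],[26,30.7,1.2,0],[26,30.7,1.2,0],[26,30.7,1.2,0],[26,30.7,1.2,0]]]'; python3 -m jog '[[[0,0,0,0],[0,0,0,0],[0,0,0,0]]]'
python3 - <<'E'
from h import *
o=get_obs();p,d=grab_frame("wrist");cv2.imwrite("pics/w1.png",p[:,:,::-1]);np.savez("pics/w1.npz",p=p,d=d,pos=o["eef_pos"],rot=o["ee_rot"])
W=cloud("wrist",d,o)
hsv=cv2.cvtColor(p,cv2.COLOR_RGB2HSV);m=(hsv[...,0]>20)&(hsv[...,0]<35)&(hsv[...,1]>150)&(hsv[...,2]>100)
m&=(W[...,2]>.078)&(W[...,2]<.095)&(abs(W[...,0]-.56)<.07)&(abs(W[...,1]-.16)<.06)
print(m.sum(),W[m].mean(0))
v,u=np.where(m);A=np.array([onplane("wrist",a,b,.085,o)[:2] for a,b in zip(u,v)]).astype(np.float32)
print(cv2.minAreaRect(A*1000)); print(A.min(0),A.max(0),o["eef_pos"],R.from_rotvec(o["ee_rot"]).as_matrix().round(3),o["force"])
E
```

```text
time: 0.45
eef_pos: [0.2575, 0.5417, 0.2308]
ee_rot: [3.14, -0.038, -0.0]
force: [-0.7, -0.3, 0.2]
grip_width: 0.596
time: 1.65
eef_pos: [0.5591, 0.1628, 0.2166]
ee_rot: [3.141, -0.047, -0.0]
force: [1.0, 1.3, 0.4]
grip_width: 0.597
time: 1.95
eef_pos: [0.558, 0.1647, 0.2168]
ee_rot: [3.141, -0.047, -0.0]
force: [-0.2, 0.6, -0.5]
grip_width: 0.597
1517 [0.56236893 0.16475855 0.08333637]
((561.1945190429688, 164.8584747314453), (18.433944702148438, 78.76428985595703), 88.7833023071289)
[0.52164686 0.15481049] [0.60074925 0.17459941] [0.55800856 0.16471912 0.21676044] [[ 1.   -0.03 -0.  ]
 [-0.03 -1.   -0.  ]
 [-0.    0.   -1.  ]] [-0.16119512  0.63512147 -0.45000661]
```

View pics/w1.png

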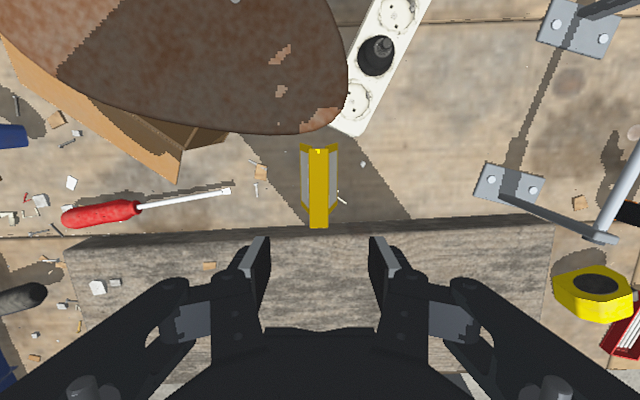

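```bash
python3 - <<'E'
from h import *
f=np.load("pics/w1.npz");o=dict(eef_pos=f["pos"],ee_rot=f["rot"]);W=cloud("wrist",f["d"],o)
W2=cloud("top",np.load("pics/top0.npy"))
for w in (W,W2):
  for x0 in np.arange(.48,.76,.04):
    r=[]
    for y0 in np.arange(.06,.30,.04):
        k=(w[...,0]>=x0)&(w[...,0]<x0+.04)&(w[...,1]>=y0)&(w[...,1]<y0+.04)&(w[...,2]<.3)
        r.append(np.round(np.nanpercentile(w[k][:,2],98),3) if k.sum()>3 else None)
    print(round(x0,2),r)
E
```

```text
0.48 [np.float64(0.048), np.float64(0.048), np.float64(0.048), np.float64(0.048), np.float64(0.047), np.float64(0.048)]
0.52 [np.float64(0.0), np.float64(0.298), np.float64(0.085), np.float64(0.297), np.float64(0.279), np.float64(0.015)]
0.56 [np.float64(0.0), np.float64(0.299), np.float64(0.3), np.float64(0.299), np.float64(0.3), np.float64(0.095)]
0.6 [np.float64(0.0), np.float64(0.042), np.float64(0.117), np.float64(0.117), np.float64(0.117), np.float64(0.117)]
0.64 [np.float64(0.071), np.float64(0.114), np.float64(0.117), np.float64(0.117), np.float64(0.117), np.float64(0.117)]
0.68 [np.float64(0.078), np.float64(0.096), np.float64(0.117), np.float64(0.117), np.float64(0.117), np.float64(0.117)]
0.72 [np.float64(0.042), np.float64(0.041), np.float64(0.0), None, None, None]
0.76 [None, None, None, None, None, None]
0.48 [np.float64(0.051), np.float64(0.051), np.float64(0.07), np.float64(0.051), np.float64(0.052), np.float64(0.051)]
0.52 [np.float64(0.004), np.float64(0.004), np.float64(0.087), np.float64(0.01), np.float64(0.006), np.float64(0.018)]
0.56 [np.float64(0.004), np.float64(0.004), np.float64(0.087), np.float64(0.004), np.float64(0.006), np.float64(0.096)]
0.6 [np.float64(0.013), np.float64(0.044), np.float64(0.12), np.float64(0.12), np.float64(0.12), np.float64(0.12)]
0.64 [np.float64(0.074), np.float64(0.116), np.float64(0.12), np.float64(0.121), np.float64(0.12), np.float64(0.121)]
0.68 [np.float64(0.082), np.float64(0.097), np.float64(0.121), np.float64(0.12), np.float64(0.121), np.float64(0.121)]
0.72 [np.float64(0.046), np.float64(0.044), np.float64(0.12), np.float64(0.12), np.float64(0.121), np.float64(0.12)]
0.76 [np.float64(0.051), np.float64(0.052), np.float64(0.024), np.float64(0.119), np.float64(0.12), np.float64(0.121)]
```

The fold is centred at (0.561, 0.165) and aligned with the tool to within about 0.5°. The rusty plate behind it tops out at 0.12, so the gripper body clears it. Descending now.

```bash
python3 -m jog '[[[0,0,25,0],[0,0,25,0],[0,0,25,0],[0,0,25,0],[0,0,25,0],[0,0,20,0],[0,0,15,0],[0,0,0,0],[0,0,0,0],[0,0,0,0]]]'; python3 -m jog '[[[0,0,0,0],[0,0,0,0],[0,0,0,0],[0,0,0,0],[0,0,0,0]]]' 1 30;  python3 -m jog '[[[0,0,-15,0],[0,0,-20,0],[0,0,-40,0],[0,0,-45,0],[0,0,-40,0],[0,0,-20,0],[0,0,0,0]]]'
python3 - <<'E'
from h import *
o=get_obs();p,d=grab_frame("wrist");cv2.imwrite("pics/w2.png",p[:,:,::-1]);np.savez("pics/w2.npz",p=p,d=d,pos=o["eef_pos"],rot=o["ee_rot"])
p,d=grab_frame("scene");cv2.imwrite("pics/s2.png",p[:,:,::-1])
E
```

```text
time: 3.0
eef_pos: [0.5591, 0.1648, 0.0586]
ee_rot: [-3.14, 0.047, -0.004]
force: [0.1, -0.3, 0.5]
grip_width: 0.598
time: 3.5
eef_pos: [0.5587, 0.1644, 0.0575]
ee_rot: [-3.141, 0.047, -0.001]
force: [0.2, 0.5, 3.1]
grip_width: 0.218
time: 4.2
eef_pos: [0.5595, 0.1643, 0.2421]
ee_rot: [-3.138, 0.048, -0.01]
force: [-0.7, 0.0, -0.4]
grip_width: 0.22
```

View pics/w2.png

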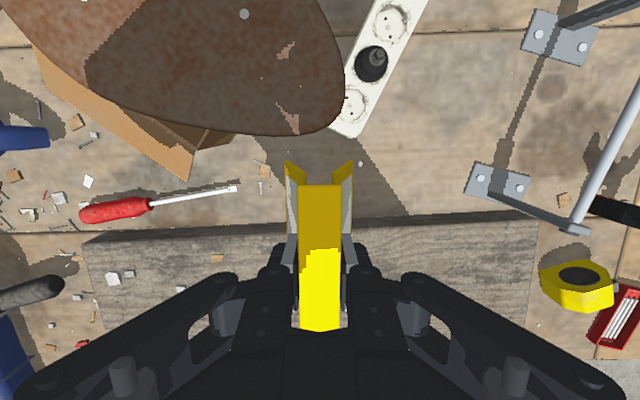

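View pics/s2.png

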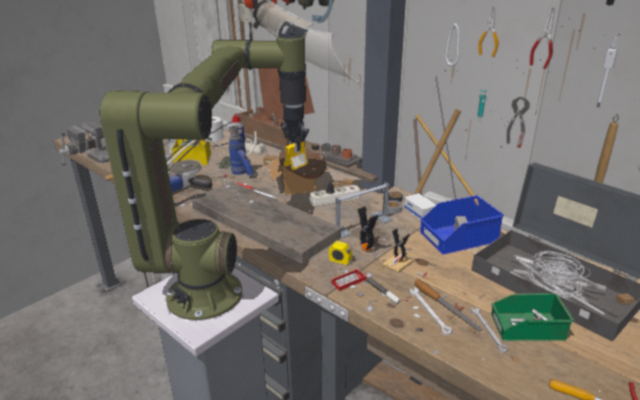

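The cover is held straight: in the wrist view its fold sits at (320,200–330), between the fingers. Moving over the rail.

```bash
python3 -m jog '[[[8.8,32.8,-1,0],[8.8,32.8,-1,0],[8.8,32.8,-1,0],[8.8,32.8,-1,0],[8.8,32.8,-1,0],[8.8,32.8,-1,0],[8.8,32.8,-1,0],[8.8,32.8,-1,0],[0,0,0,7.2],[0,0,0,7.2],[0,0,0,0],[0,0,0,0]]]'
python3 -m jog '[[[0,0,0,0],[0,0,0,0]]]'
python3 - <<'E'
from h import *
for n in ("wrist","top"):
    o=get_obs();p,d=grab_frame(n);cv2.imwrite(f"pics/{n}3.png",p[:,:,::-1]);np.savez(f"pics/{n}3.npz",p=p,d=d,pos=o["eef_pos"],rot=o["ee_rot"])
    W=cloud(n,d,o)
    m=(W[...,2]>.118)&(W[...,2]<.145)&(abs(W[...,0]-.62)<.12)&(abs(W[...,1]+.1)<.05)
    if n=="wrist":
        print(m.sum())
    cv2.imwrite(f"pics/{n}3m.png",m.astype(np.uint8)*255)
E
```

```text
time: 5.5
eef_pos: [0.6204, -0.1001, 0.2437]
ee_rot: [3.111, -0.435, -0.003]
force: [0.8, -0.2, -1.4]
grip_width: 0.214
time: 5.7
eef_pos: [0.6207, -0.0999, 0.2447]
ee_rot: [3.111, -0.438, -0.001]
force: [-0.1, -0.3, -0.6]
grip_width: 0.216
1671
```

View pics/wrist3.png

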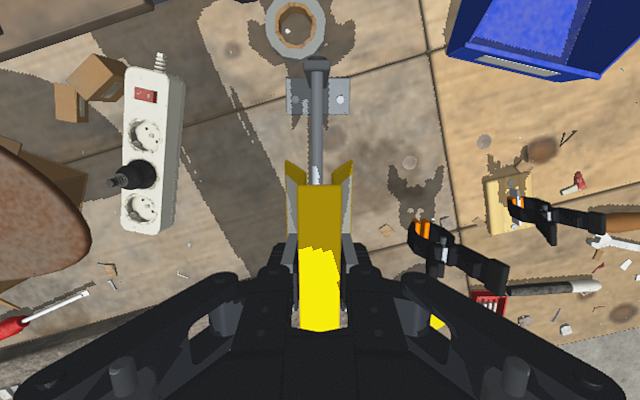

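View pics/wrist3m.png

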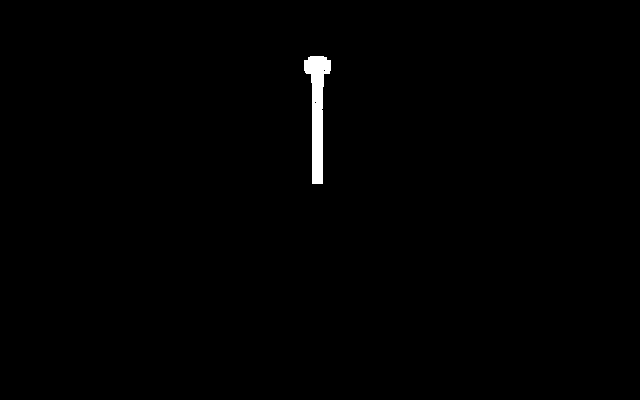

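View pics/top3.png

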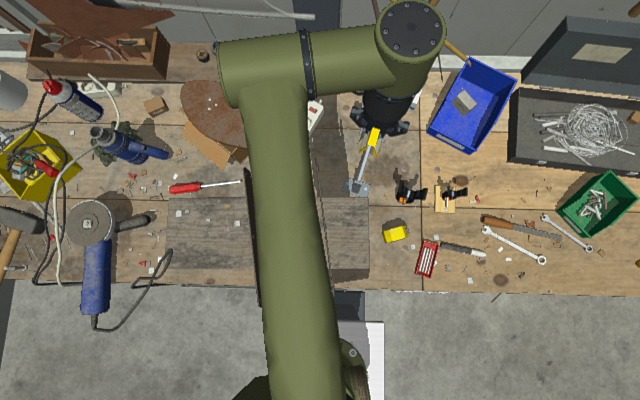

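```bash
python3 - <<'E'
from h import *
f=np.load("pics/wrist3.npz");o=dict(eef_pos=f["pos"],ee_rot=f["rot"]);W=cloud("wrist",f["d"],o)
Rm=R.from_rotvec(o["ee_rot"]).as_matrix()
m=(W[...,2]>.118)&(W[...,2]<.145)&(abs(W[...,0]-.62)<.12)&(abs(W[...,1]+.1)<.05)
for v in (62,90,110,130,150,170,180):
    u=np.where(m[v])[0];P=onplane("wrist",u.mean(),v,.132,o);t=Rm.T@(P-o["eef_pos"]);print(v,u.min(),u.max(),P.round(4),(t*1000).round(1))
hsv=cv2.cvtColor(f["p"],cv2.COLOR_RGB2HSV);m=(hsv[...,0]>20)&(hsv[...,0]<35)&(hsv[...,1]>150)&(hsv[...,2]>100)
print(W[240,320],W[300,320],W[190,320])
for v in (195,220,240,280,310):
    u=np.where(m[v,290:350])[0]+290
    P=onplane("wrist",(u.min()+u.max())/2,v,o["eef_pos"][2]+.0275,o);t=Rm.T@(P-o["eef_pos"]);print(v,u.min(),u.max(),(t*1000).round(1))
f=np.load("pics/top3.npz");W=cloud("top",f["d"])
m=(W[...,2]>.118)&(W[...,2]<.145)&(abs(W[...,0]-.62)<.12)&(abs(W[...,1]+.1)<.05)
for v in range(158,185,4):
    u=np.where(m[v])[0]
    if len(u): P=onplane("top",u.mean(),v,.134);t=Rm.T@(P-o["eef_pos"]);print(v,u,P.round(4),(t*1000).round(1))
E
```

```text
62 304 330 [ 0.7296 -0.1296  0.132 ] [112.9  -1.5 112.7]
90 312 322 [ 0.7092 -0.1238  0.132 ] [ 91.7  -1.5 112.7]
110 312 322 [ 0.694  -0.1194  0.132 ] [ 75.9  -1.6 112.7]
130 312 322 [ 0.6783 -0.1148  0.132 ] [ 59.5  -1.6 112.7]
150 312 322 [ 0.662  -0.1101  0.132 ] [ 42.6  -1.6 112.7]
170 312 322 [ 0.6451 -0.1053  0.132 ] [ 25.   -1.6 112.7]
180 312 322 [ 0.6365 -0.1027  0.132 ] [ 16.   -1.6 112.7]
[ 0.63755388 -0.10517989  0.27105854] [ 0.60818818 -0.09679187  0.26953149] [ 0.65862001 -0.11120516  0.27051489]
195 297 341 [ 37.9  -0.  -27.5]
220 298 340 [ 27.1  -0.  -27.5]
240 298 340 [ 18.1  -0.  -27.5]
280 299 339 [ -0.9  -0.  -27.5]
310 300 338 [-16.3  -0.  -27.5]
158 [364 365 366 367] [ 0.5914 -0.0919  0.134 ] [-30.3   0.3 110.7]
162 [363 364 365] [ 0.5802 -0.0879  0.134 ] [-42.2  -0.4 110.7]
166 [361 362 363 364] [ 0.5691 -0.084   0.134 ] [-54.   -1.1 110.7]
170 [360 361 362 363] [ 0.558  -0.0814  0.134 ] [-65.4  -0.5 110.7]
174 [359 360 361 362] [ 0.5469 -0.0789  0.134 ] [-7.670e+01  1.000e-01  1.107e+02]
178 [358 359 360 361] [ 0.5359 -0.0763  0.134 ] [-88.    0.7 110.7]
182 [354 355 356 357 358 359 360 361] [ 0.5249 -0.0711  0.134 ] [-100.    -1.3  110.7]
```

The wrist view puts the bar (column 317) 1.5 mm off in tool y with no angle error, so I'll nudge and lower.

```bash
python3 -m jog '[[[4,-1.5,0,0],[0,0,20,0],[0,0,20,0],[0,0,15,0],[0,0,15,0],[0,0,15,0],[0,0,15,0],[0,0,10,0],[0,0,10,0],[0,0,0,0]]]';python3 -m jog '[[[0,0,6,0],[0,0,4,0],[0,0,0,0],[0,0,0,0]]]'
python3 - <<'E'
from h import *
for n in ("wrist","scene"):
    p,d=grab_frame(n);cv2.imwrite(f"pics/{n}4.png",(p if n=="wrist" else cv2.resize(p[150:300,280:440],None,fx=4,fy=4))[:,:,::-1])
o=get_obs();print(o["eef_pos"],o["force"])
E
```

```text
time: 6.8
eef_pos: [0.6244, -0.0998, 0.1231]
ee_rot: [3.11, -0.441, -0.004]
force: [-0.2, 0.8, -0.5]
grip_width: 0.211
time: 7.2
eef_pos: [0.6252, -0.0999, 0.1152]
ee_rot: [3.11, -0.441, 0.0]
force: [-1.0, -0.3, -0.9]
grip_width: 0.213
[ 0.62526326 -0.09989234  0.11536778] [ 0.60776687  0.06529378 -0.08752047]
```

View pics/wrist4.png

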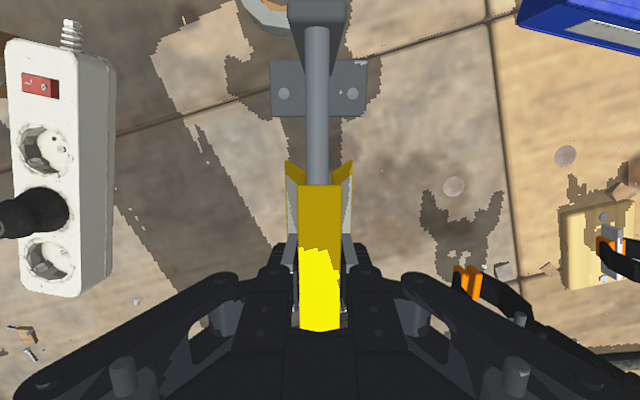

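View pics/scene4.png

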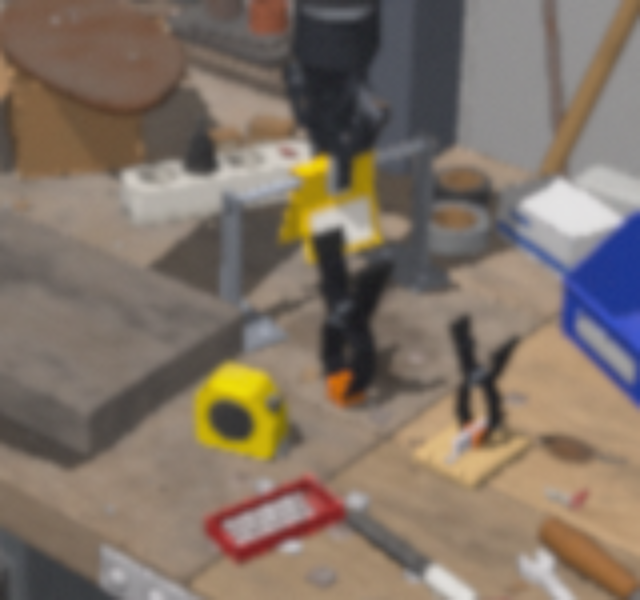

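The cover is astride the bar with no contact force yet. I'll lower the last few mm and let go.

```bash
python3 -m jog '[[[0,0,4,0],[0,0,0,0],[0,0,0,0]]]'; python3 -m jog '[[[0,0,0,0],[0,0,0,0],[0,0,0,0],[0,0,0,0],[0,0,0,0]]]' 0.45;  python3 -m jog '[[[0,0,-10,0],[0,0,-30,0],[0,0,-40,0],[0,0,-40,0],[0,0,-20,0],[0,0,0,0],[0,0,0,0]]]' 0.2
python3 - <<'E'
from h import *
o=get_obs();p,d=grab_frame("wrist");cv2.imwrite("pics/w5.png",p[:,:,::-1]);np.savez("pics/w5.npz",p=p,d=d,pos=o["eef_pos"],rot=o["ee_rot"])
W=cloud("wrist",d,o);Rm=R.from_rotvec(o["ee_rot"]).as_matrix();print(o["eef_pos"])
hsv=cv2.cvtColor(p,cv2.COLOR_RGB2HSV);m=(hsv[...,0]>20)&(hsv[...,0]<35)&(hsv[...,1]>150)&(hsv[...,2]>100)
m&=(W[...,2]>.128)&(W[...,2]<.15)&(abs(W[...,0]-.62)<.07)&(abs(W[...,1]+.1)<.05)
v,u=np.where(m);print(m.sum(),W[m].mean(0));A=np.array([onplane("wrist",a,b,.138,o)[:2] for a,b in zip(u,v)]).astype(np.float32)
print(cv2.minAreaRect(A*1000),A.min(0),A.max(0))
# bar axis
b=(W[...,2]>.118)&(W[...,2]<.145)&(abs(W[...,0]-.62)<.13)&(abs(W[...,1]+.1)<.05)&(hsv[...,1]<90)
for vv in range(20,400,20):
    uu=np.where(b[vv,280:360])[0]+280
    if len(uu)>2: P=onplane("wrist",(uu.min()+uu.max())/2,vv,.132,o);print(vv,uu.min(),uu.max(),P.round(4))
E
```

```text
time: 7.6
eef_pos: [0.625, -0.0998, 0.1108]
ee_rot: [3.11, -0.441, -0.0]
force: [1.1, -0.4, -0.6]
grip_width: 0.22
time: 8.1
eef_pos: [0.6251, -0.0998, 0.111]
ee_rot: [3.11, -0.441, 0.0]
force: [0.8, 0.6, -0.4]
grip_width: 0.548
time: 8.8
eef_pos: [0.6252, -0.0997, 0.2517]
ee_rot: [-3.11, 0.441, -0.002]
force: [-0.2, -0.0, -1.1]
grip_width: 0.798
[ 0.62516216 -0.09973185  0.25165126]
1678 [ 0.62783937 -0.10111477  0.13651035]
((627.40576171875, -101.56822967529297), (18.548742294311523, 79.70588684082031), 73.41633605957031) [ 0.58711416 -0.12062992] [ 0.6679983  -0.08159237]
80 309 329 [ 0.7216 -0.1277  0.132 ]
100 313 324 [ 0.7064 -0.1228  0.132 ]
120 314 324 [ 0.6904 -0.1186  0.132 ]
140 314 324 [ 0.6739 -0.1139  0.132 ]
240 314 324 [ 0.5821 -0.0874  0.132 ]
260 315 323 [ 0.5615 -0.0814  0.132 ]
280 315 323 [ 0.5401 -0.0752  0.132 ]
300 314 324 [ 0.5178 -0.0688  0.132 ]
```

View pics/w5.png

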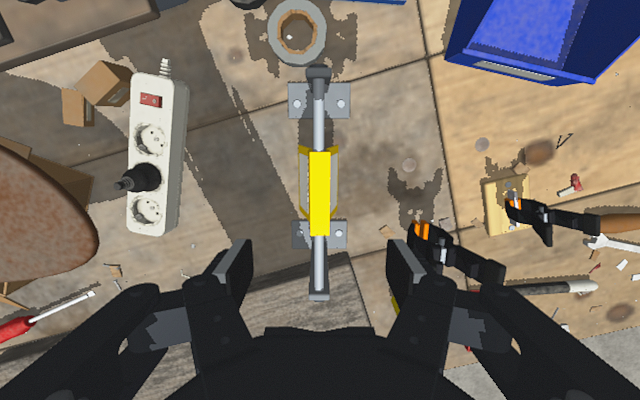

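The cover hangs on the bar at (320,150–235) in the picture, fold centre (0.627, -0.101), aligned with the bar. Next I'll look at the clip from above.

```bash
python3 -m jog '[[[-6.7,33.2,-2,0],[-6.7,33.2,-2,0],[-6.7,33.2,-2,0],[-6.7,33.2,-2,0],[-6.7,33.2,-2,0],[-6.7,33.2,-2,0],[-6.7,33.2,-2,0],[-6.7,33.2,-2,0],[0,0,0,-8],[0,0,0,-8],[0,0,0,0],[0,0,0,0]]]' 0;python3 -m jog '[[[0,0,0,0],[0,0,0,0]]]'
python3 - <<'E'
from h import *
o=get_obs();p,d=grab_frame("wrist");cv2.imwrite("pics/w6.png",p[:,:,::-1]);np.savez("pics/w6.npz",p=p,d=d,pos=o["eef_pos"],rot=o["ee_rot"])
cv2.imwrite("pics/w6z.png",cv2.resize(p[130:280,230:430,::-1],None,fx=4,fy=4))
E
```

```text
time: 10.05
eef_pos: [0.4996, -0.3399, 0.2659]
ee_rot: [-3.141, 0.009, 0.003]
force: [0.2, -0.2, 0.2]
grip_width: 1.001
time: 10.25
eef_pos: [0.4999, -0.3399, 0.2668]
ee_rot: [3.142, -0.005, -0.0]
force: [-0.3, -0.3, -0.6]
grip_width: 0.998
```

View pics/w6.png

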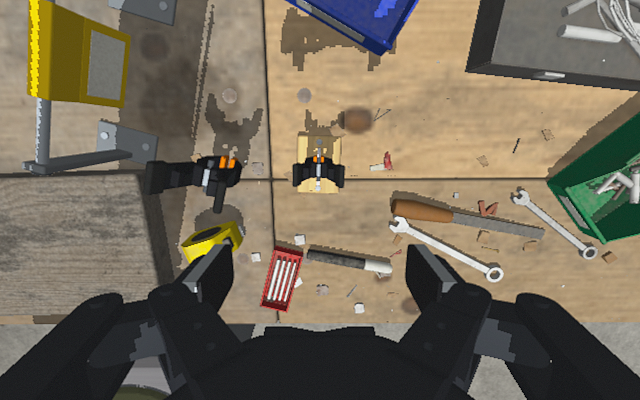

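View pics/w6z.png

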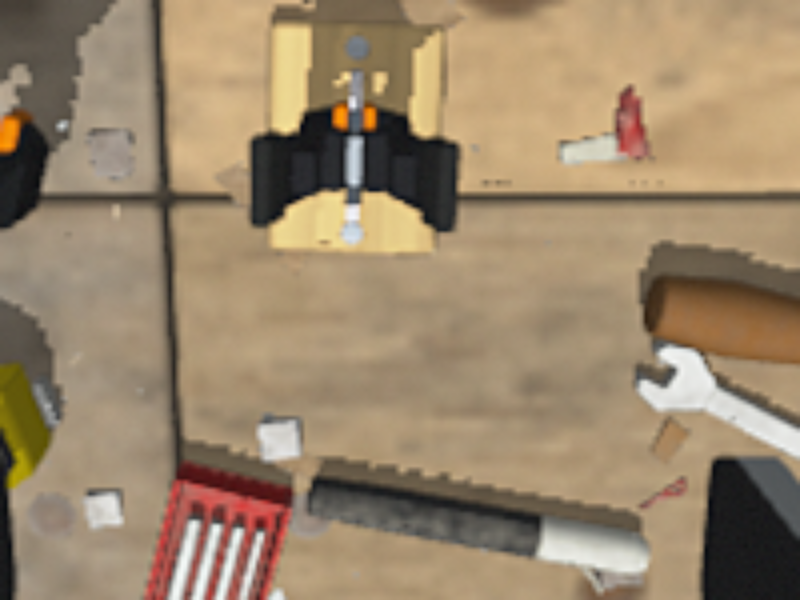

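```bash
python3 - <<'E'
from h import *
f=np.load("pics/w6.npz");o=dict(eef_pos=f["pos"],ee_rot=f["rot"]);W=cloud("wrist",f["d"],o);Rm=R.from_rotvec(o["ee_rot"]).as_matrix()
roi=np.zeros(W.shape[:2],bool);roi[140:200,285:352]=1
for lo,hi in ((.112,.13),(.1,.112),(.085,.1),(.06,.085)):
    m=roi&(W[...,2]>lo)&(W[...,2]<hi)
    n,l,st,_=cv2.connectedComponentsWithStats(m.astype(np.uint8))
    for i in range(1,n):
        if st[i,4]>8: X=W[l==i];print(lo,st[i],X.min(0).round(4),X.max(0).round(4),X.mean(0).round(4))
# pin
hsv=cv2.cvtColor(f["p"],cv2.COLOR_RGB2HSV);p=f["p"]
m=roi&(W[...,2]>.06)&(W[...,2]<.085)&(hsv[...,2]>120);X=W[m];print("pin",m.sum(),X.min(0),X.max(0),X.mean(0))
v,u=np.where(m);A=np.array([onplane("wrist",a,b,.075,o)[:2] for a,b in zip(u,v)]).astype(np.float32)*1000;print(cv2.minAreaRect(A),A.min(0),A.max(0))
# block
m=roi.copy();m[130:200,290:345]=1;m&=(abs(W[...,2]-.012)<.005)
v,u=np.where(m);A=np.array([onplane("wrist",a,b,.012,o)[:2] for a,b in zip(u,v)]).astype(np.float32)*1000
print("block",cv2.minAreaRect(A),A.min(0),A.max(0)); print(Rm.round(3))
m=roi&(abs(W[...,2]-.028)<.006)
v,u=np.where(m);A=np.array([onplane("wrist",a,b,.028,o)[:2] for a,b in zip(u,v)]).astype(np.float32)*1000
print("tongue",len(A),cv2.minAreaRect(A),A.min(0),A.max(0))
E
```

```text
0.112 [293 163   7  24 142] [ 0.5013 -0.3196  0.112 ] [ 0.5254 -0.3132  0.1181] [ 0.5138 -0.3162  0.1154]
0.112 [338 165   8  23 147] [ 0.5003 -0.3668  0.112 ] [ 0.5234 -0.3598  0.1177] [ 0.512  -0.363   0.1155]
0.1 [297 162  13  23 136] [ 0.5021 -0.3295  0.1   ] [ 0.5253 -0.3176  0.112 ] [ 0.5135 -0.3232  0.1045]
0.1 [328 164  14  22 127] [ 0.5008 -0.363   0.1   ] [ 0.5237 -0.3498  0.1119] [ 0.5129 -0.356   0.1046]
0.085 [302 162   9  16  46] [ 0.5079 -0.3305  0.0851] [ 0.523  -0.3218  0.1   ] [ 0.5185 -0.3265  0.0945]
0.085 [327 163  10  16  50] [ 0.5067 -0.3586  0.0861] [ 0.522  -0.3488  0.0999] [ 0.5175 -0.3535  0.095 ]
0.085 [330 174   5   8  22] [ 0.5027 -0.3565  0.0881] [ 0.5114 -0.3526  0.1   ] [ 0.5066 -0.3552  0.0971]
0.085 [303 177   4   4   9] [ 0.5036 -0.3255  0.0879] [ 0.5081 -0.3226  0.0994] [ 0.5053 -0.3235  0.095 ]
0.06 [307 157  25  24 340] [ 0.4992 -0.3538  0.0608] [ 0.5265 -0.3266  0.0848] [ 0.5142 -0.3398  0.0772]
pin 59 [ 0.49917782 -0.34366988  0.07026989] [ 0.52650713 -0.3343788   0.07814782] [ 0.51278129 -0.33956759  0.07575455]
((513.3168334960938, -339.5265197753906), (27.073678970336914, 9.154767036437988), 3.130235433578491) [ 499.85843 -343.68988] [ 526.7873  -334.45657]
block ((509.0323181152344, -339.8648681640625), (58.51991653442383, 79.18695831298828), 87.58830261230469) [ 469.8457  -370.14355] [ 548.67377 -309.11346]
[[ 1.    -0.003 -0.   ]
 [-0.003 -1.    -0.   ]
 [-0.     0.    -1.   ]]
tongue 111 ((509.9197082519531, -343.280029296875), (46.35367965698242, 24.869140625), 15.893474578857422) [ 484.93167 -353.40332] [ 532.80115 -327.14825]
```

The small clip is centred at (0.513, -0.340), yaw about -2.3°, with its handle tops symmetric in the view. Shift, align and descend with the gripper fully open.

```bash
python3 -m jog '[[[13,0,0,2],[0,0,35,0],[0,0,35,0],[0,0,35,0],[0,0,30,0],[0,0,25,0],[0,0,17,0],[0,0,0,0],[0,0,0,0],[0,0,0,0]]]' 0
python3 - <<'E'
from h import *
o=get_obs();p,d=grab_frame("wrist");cv2.imwrite("pics/w7.png",p[:,:,::-1]);print(o["eef_pos"],o["ee_rot"],o["force"])
E
```

```text
time: 11.3
eef_pos: [0.5136, -0.3405, 0.0918]
ee_rot: [3.14, -0.058, 0.004]
force: [-0.1, -0.3, 0.1]
grip_width: 1.002
[ 0.51359378 -0.34051836  0.09180743] [ 3.13973331 -0.05831317  0.0036189 ] [-0.09443322 -0.28432445  0.14617122]
```

View pics/w7.png

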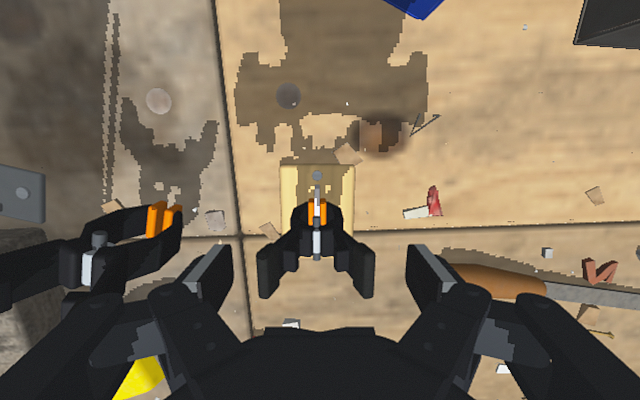

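Handles at columns 257–375 are centred between the pads (210–428). Squeezing.

```bash
python3 -m jog '[[[0,0,0,0],[0,0,0,0],[0,0,0,0],[0,0,0,0],[0,0,0,0],[0,0,0,0],[0,0,0,0],[0,0,0,0]]]' 1 45
python3 - <<'E'
from h import *
o=get_obs();p,d=grab_frame("wrist");cv2.imwrite("pics/w8.png",p[:,:,::-1]);print(o["eef_pos"],o["grip_width"],o["force"])
E
```

```text
time: 12.15
eef_pos: [0.515, -0.3414, 0.0948]
ee_rot: [3.137, -0.057, 0.011]
force: [-0.5, 2.0, 12.9]
grip_width: 0.264
[ 0.51498387 -0.34140937  0.09476987] 0.26438143986548107 [-0.48192546  1.98440064 12.86476036]
```

View pics/w8.png

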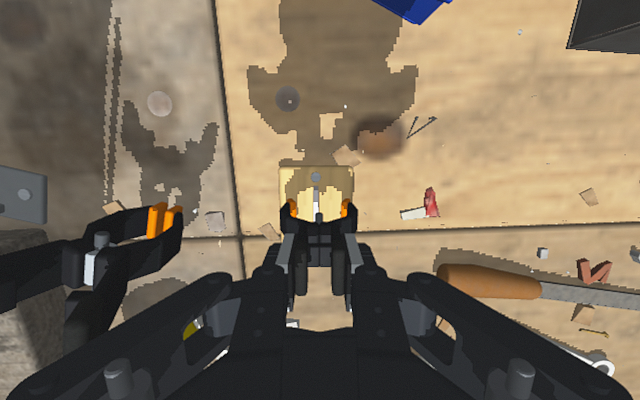

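The clip is squeezed fully open: the orange pads at (293,208) and (346,208) are clear of the tongue. Lifting.

```bash
python3 -m jog '[[[0,0,-10,0],[0,0,-15,0],[0,0,-25,0],[0,0,-30,0],[0,0,-30,0],[0,0,-30,0],[0,0,-20,0],[0,0,-10,0],[0,0,0,0],[0,0,0,0],[0,0,0,0],[0,0,0,0]]]'
python3 - <<'E'
from h import *
o=get_obs();p,d=grab_frame("wrist");cv2.imwrite("pics/w9.png",p[:,:,::-1]);print(o["eef_pos"],o["grip_width"],o["force"],o["ee_rot"])
np.savez("pics/w9.npz",p=p,d=d,pos=o["eef_pos"],rot=o["ee_rot"])
W=cloud("wrist",d,o);Rm=R.from_rotvec(o["ee_rot"]).as_matrix();T=(W-o["eef_pos"])@Rm*1000
hsv=cv2.cvtColor(p,cv2.COLOR_RGB2HSV);m=(hsv[...,0]>5)&(hsv[...,0]<17)&(hsv[...,1]>180)&(hsv[...,2]>100)&(W[...,2]>.1)
n,l,st,_=cv2.connectedComponentsWithStats(m.astype(np.uint8))
for i in range(1,n):
    if st[i,4]>10: X=T[l==i];print(st[i],np.nanmin(X,0).round(1),np.nanmax(X,0).round(1))
p,d=grab_frame("scene");cv2.imwrite("pics/s9.png",cv2.resize(p[150:300,320:480],None,fx=4,fy=4)[:,:,::-1])
E
```

```text
time: 13.4
eef_pos: [0.5125, -0.34, 0.2585]
ee_rot: [-3.14, 0.058, 0.003]
force: [-0.7, -0.7, -0.8]
grip_width: 0.267
[ 0.51249268 -0.3399731   0.25854454] 0.2674960316214701 [-0.72209044 -0.71657715 -0.77180133] [-3.140382    0.05832696  0.00329795]
[287 199   9  19  95] [ -4.3 -25.4  34.8] [  8.2 -15.9  81.3]
[341 199   9  19  77] [-4.4 14.4 34.2] [ 7.9 24.1 80.4]
```

View pics/w9.png

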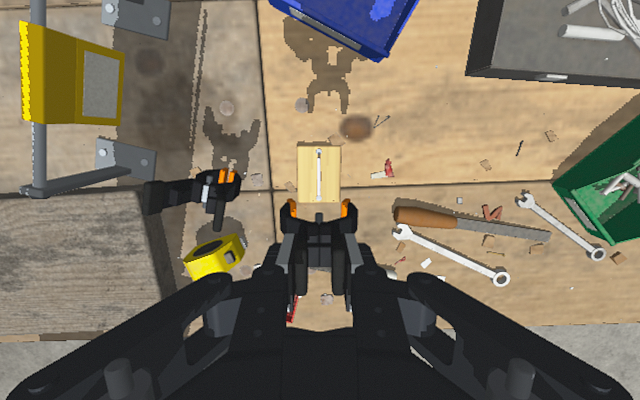

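View pics/s9.png

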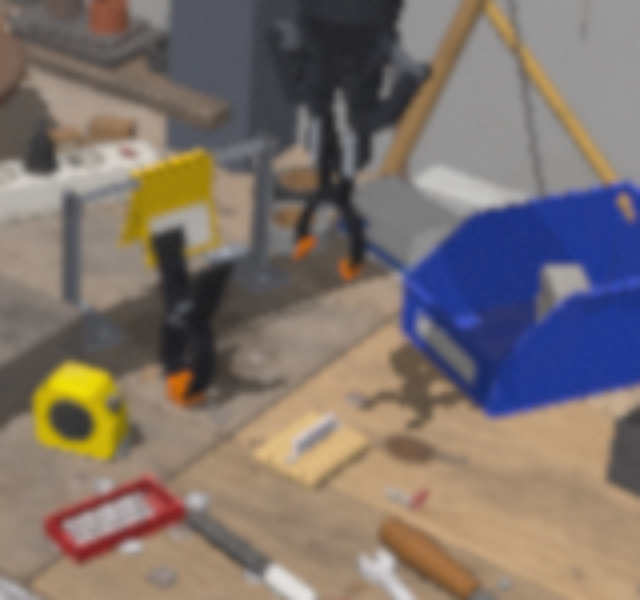

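The clip is held wide open, its pads symmetric about the tool at -25/+24 mm and the tips about 74 mm below the TCP. Carrying it over the rail at this height.

```bash
python3 -m jog '[[[0,0,0,7.1],[0,0,0,7.1],[4.3,-16,0,0],[4.3,-26.1,0,0],[4.3,-26.1,0,0],[4.3,-32,0,0],[4.3,-32,0,0],[4.3,-32,0,0],[4.3,-30,0,0],[4.3,-30,0,0],[4.3,-24,0,0],[4.3,-12.5,0,0]]]'; python3 -m jog '[[[0,0,0,0],[0,0,0,0],[0,0,0,0],[0,0,0,0]]]'
cat > look.py <<'E'
from h import *
import sys
k=sys.argv[1]
o=get_obs();p,d=grab_frame("wrist");cv2.imwrite(f"pics/w{k}.png",p[:,:,::-1]);print(o["time"],o["eef_pos"],o["grip_width"],o["force"],o["ee_rot"])
W=cloud("wrist",d,o);Rm=R.from_rotvec(o["ee_rot"]).as_matrix();T=(W-o["eef_pos"])@Rm*1000
hsv=cv2.cvtColor(p,cv2.COLOR_RGB2HSV);
m=(hsv[...,0]>5)&(hsv[...,0]<17)&(hsv[...,1]>180)&(hsv[...,2]>100)&(W[...,2]>.1)
n,l,st,_=cv2.connectedComponentsWithStats(m.astype(np.uint8))
for i in range(1,n):
    if st[i,4]>10: X=T[l==i];print("pad",st[i],np.nanmin(X,0).round(1),np.nanmax(X,0).round(1))
m=(hsv[...,0]>20)&(hsv[...,0]<35)&(hsv[...,1]>150)&(hsv[...,2]>60)&(W[...,2]>.125)&(W[...,2]<.15);m[:,:250]=0;m[:,390:]=0
for v in range(100,300,10):
    u=np.where(m[v])[0]
    if len(u)>6: P=onplane("wrist",(u.min()+u.max())/2,v,.138,o);t=Rm.T@(P-o["eef_pos"])*1000;print("fold",v,u.min(),u.max(),t.round(1))
for v in range(60,160,12):
    b=(W[v,:,2]>.118)&(W[v,:,2]<.145)&(hsv[v,:,1]<90);b[:280]=0;b[360:]=0;u=np.where(b)[0]
    if len(u)>3: P=onplane("wrist",(u.min()+u.max())/2,v,.132,o);t=Rm.T@(P-o["eef_pos"])*1000;print("bar",v,u.min(),u.max(),t.round(1))
for n in("scene","top"):
    p,d=grab_frame(n)
    cr=p[150:270,300:460] if n=="scene" else p[90:210,320:460]
    cv2.imwrite(f"pics/{n[0]}{k}.png",cv2.resize(cr,None,fx=5,fy=5,interpolation=cv2.INTER_CUBIC)[:,:,::-1])
E
python3 look.py 10
```

```text
time: 14.7
eef_pos: [0.628, -0.0994, 0.2595]
ee_rot: [-3.11, 0.44, 0.001]
force: [-0.3, 0.3, -0.9]
grip_width: 0.263
time: 15.1
eef_pos: [0.6271, -0.1028, 0.2602]
ee_rot: [3.109, -0.447, 0.001]
force: [-0.9, -0.9, -1.4]
grip_width: 0.261
15.1 [ 0.62708481 -0.10284793  0.26016814] 0.2605499626151266 [-0.87246183 -0.89962023 -1.38456336] [ 3.10945129e+00 -4.47392808e-01  5.08165719e-04]
pad [287 199  10  19  76] [ -3.9 -25.5  34.3] [  8.  -15.3  81.1]
pad [341 199   9  19  96] [-4.1 14.2 34.9] [ 8.  23.7 78.1]
fold 160 307 326 [ 32.6  -2.1 122.2]
fold 170 307 326 [ 23.4  -2.2 122.2]
fold 180 307 326 [ 14.1  -2.2 122.2]
fold 190 308 326 [  4.5  -1.7 122.2]
fold 200 308 326 [ -5.2  -1.7 122.2]
fold 210 308 326 [-15.1  -1.8 122.2]
fold 220 308 326 [-25.2  -1.8 122.2]
bar 72 305 325 [107.8  -3.3 128.2]
bar 84 305 326 [ 98.1  -2.9 128.2]
bar 96 310 320 [ 88.2  -3.4 128.2]
bar 108 310 321 [ 78.1  -3.  128.2]
bar 120 311 321 [ 67.8  -2.6 128.2]
bar 132 311 321 [ 57.3  -2.6 128.2]
bar 144 311 321 [ 46.5  -2.6 128.2]
```

View pics/w10.png

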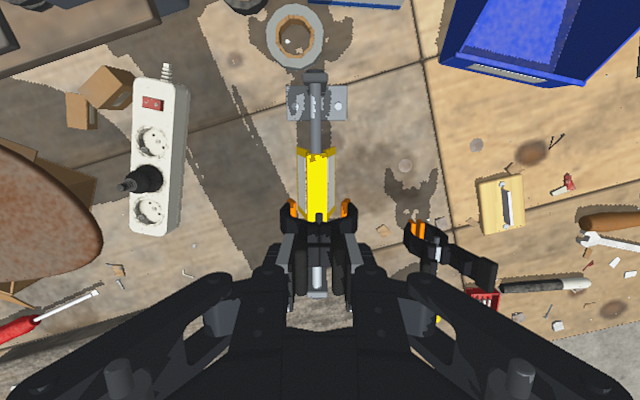

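View pics/s10.png

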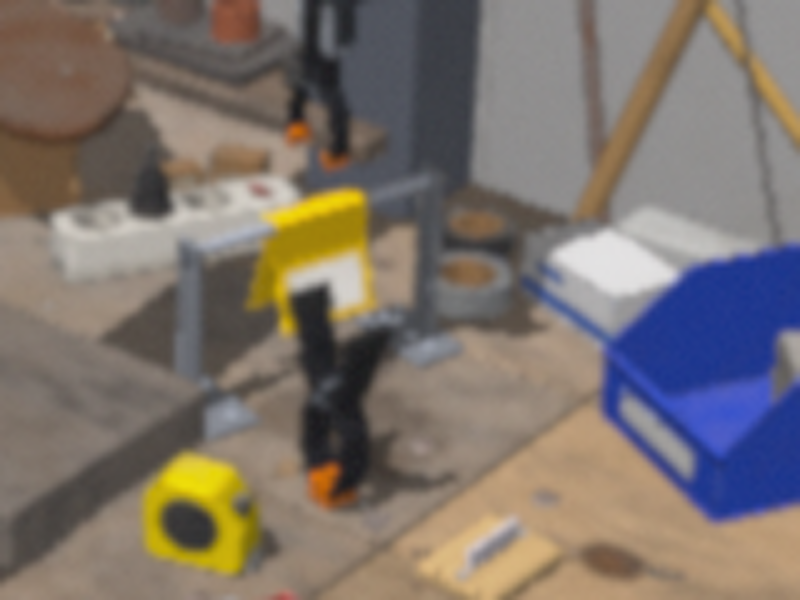

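The fold is about 1.1 mm off the jaw mid-plane (fold -1.9, pads' middle -0.8 in tool y). I'll correct that, lower part-way and look.

```bash
python3 -m jog '[[[0,-1.2,0,0],[0,0,10,0],[0,0,10,0],[0,0,10,0],[0,0,5,0],[0,0,0,0],[0,0,0,0],[0,0,0,0]]]'; python3 look.py 11
```

```text
time: 16.05
eef_pos: [0.6279, -0.1009, 0.2256]
ee_rot: [3.11, -0.446, 0.002]
force: [-0.1, 0.4, -0.5]
grip_width: 0.262
16.05 [ 0.6279039  -0.10092009  0.22558555] 0.2624813510390355 [-0.11492777  0.4498801  -0.45160703] [ 3.10969760e+00 -4.46060731e-01  1.58265806e-03]
pad [287 199  10  19  79] [ -4.  -25.5  34.7] [  8.  -15.4  81. ]
pad [341 199   9  19  92] [-4.6 14.2 34.6] [ 8.1 23.8 79.5]
fold 160 308 330 [37.1  0.1 87.6]
fold 170 308 329 [29.1 -0.3 87.6]
fold 180 308 329 [21.  -0.3 87.6]
fold 190 308 330 [12.7  0.1 87.6]
fold 200 308 330 [ 4.3  0.1 87.6]
fold 210 309 330 [-4.3  0.5 87.6]
fold 220 309 329 [-13.1   0.1  87.6]
bar 72 303 332 [102.5  -1.   93.7]
bar 84 311 323 [94.1 -1.4 93.7]
bar 96 312 323 [85.5 -1.  93.7]
bar 108 312 323 [76.7 -1.1 93.7]
bar 120 312 323 [67.7 -1.1 93.7]
bar 132 312 323 [58.5 -1.1 93.6]
bar 144 312 323 [49.1 -1.1 93.6]
bar 156 312 323 [39.6 -1.1 93.6]
```

View pics/w11.png

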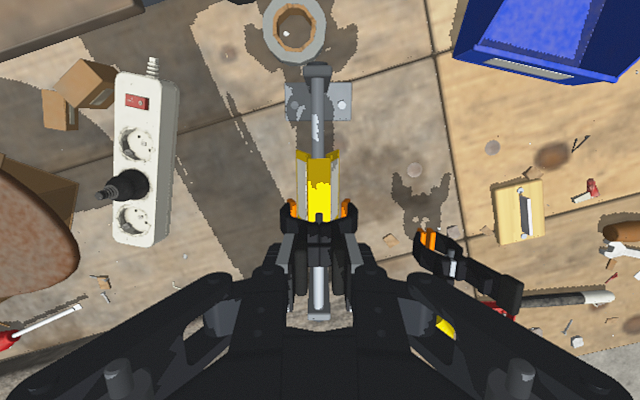

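View pics/s11.png

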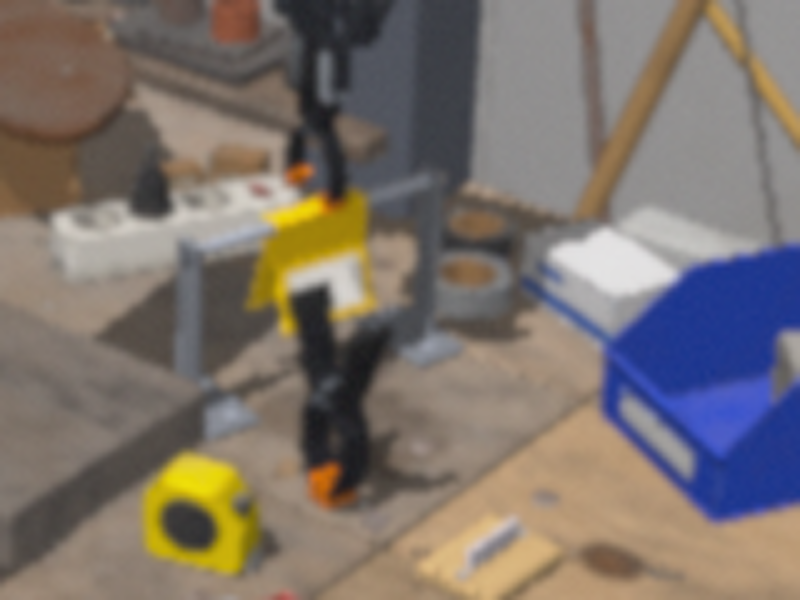

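Now the fold reads 0.0 and the pads' middle -0.8, so I'll nudge +0.7 and lower most of the rest.

```bash
python3 -m jog '[[[0,0.7,0,0],[0,0,0,0],[0,0,6,0],[0,0,6,0],[0,0,5,0],[0,0,0,0],[0,0,0,0],[0,0,0,0]]]'; python3 look.py 12
```

```text
time: 17.0
eef_pos: [0.6276, -0.1016, 0.2082]
ee_rot: [3.11, -0.446, 0.001]
force: [-0.5, 0.4, -0.6]
grip_width: 0.264
17.0 [ 0.62758204 -0.10161919  0.20822526] 0.26384037384225756 [-0.53638409  0.35555324 -0.62181124] [ 3.10957918e+00 -4.46111922e-01  6.71016097e-04]
pad [287 199   9  19  72] [ -4.1 -25.5  34. ] [  8.  -15.4  81.3]
pad [341 199   9  19  87] [-4.2 14.2 34.6] [ 8.  23.8 79.3]
fold 170 306 329 [32.  -1.  70.2]
fold 180 306 329 [24.5 -1.  70.2]
fold 190 306 329 [16.8 -1.  70.2]
fold 200 306 329 [ 9.  -1.  70.2]
fold 210 307 330 [ 1.1 -0.3 70.2]
fold 220 308 329 [-7.1 -0.3 70.2]
bar 60 302 330 [107.6  -2.   76.3]
bar 72 301 331 [99.9 -2.  76.3]
bar 84 310 323 [92.1 -1.7 76.3]
bar 96 310 323 [84.1 -1.7 76.3]
bar 108 310 323 [75.9 -1.7 76.3]
bar 120 310 323 [67.6 -1.7 76.3]
bar 132 310 323 [59.1 -1.7 76.3]
bar 144 311 323 [50.5 -1.4 76.2]
bar 156 311 323 [41.6 -1.4 76.2]
```

View pics/w12.png

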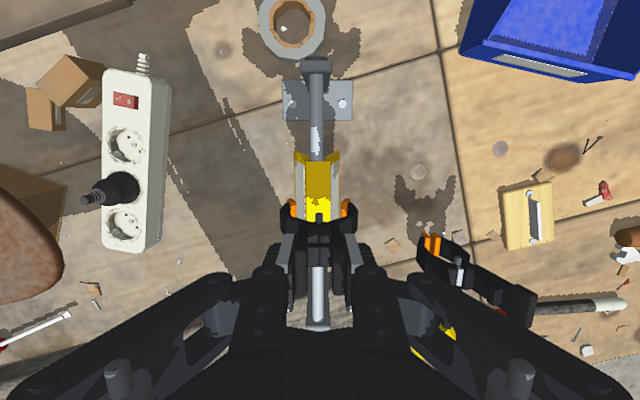

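View pics/s12.png

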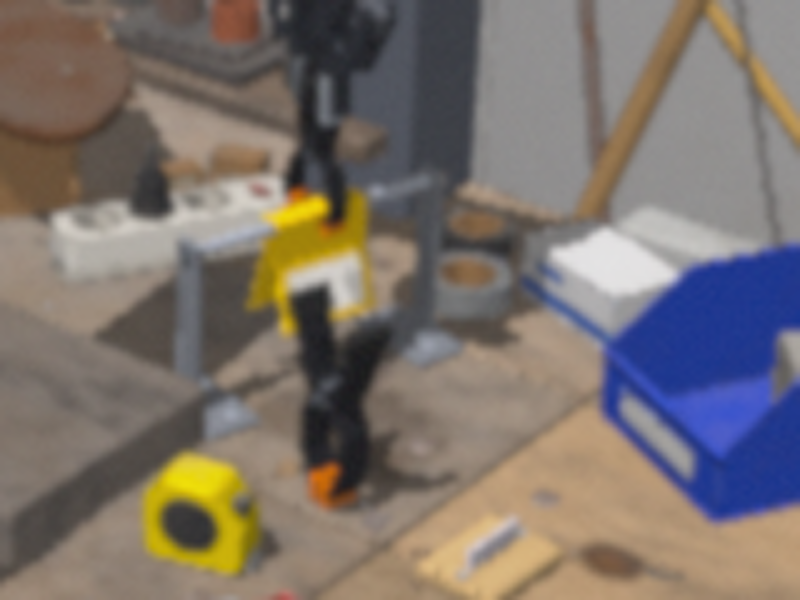

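The fold is centred between the jaws (-0.8 against -0.8). Lowering the final 9 mm.

```bash
python3 -m jog '[[[0,0,3,0],[0,0,3,0],[0,0,3,0],[0,0,0,0],[0,0,0,0],[0,0,0,0],[0,0,0,0],[0,0,0,0]]]'; python3 look.py 13
python3 - <<'E'
from h import *
o=get_obs();Rm=R.from_rotvec(o["ee_rot"]).as_matrix()
p,d=grab_frame("scene")
hsv=cv2.cvtColor(p,cv2.COLOR_RGB2HSV);m=(hsv[...,0]>2)&(hsv[...,0]<17)&(hsv[...,1]>170)&(hsv[...,2]>100);m[:180]=0;m[220:]=0;m[:,:340]=0;m[:,:][:,400:]=0
n,l,st,c=cv2.connectedComponentsWithStats(m.astype(np.uint8));print(st[1:],c[1:])
for y in (19,24):
  for z in (67,74,81):
    for x in(-10,10): print(y,z,x,np.round(proj("scene",o["eef_pos"]+Rm@np.array([x,y,z])/1000),1))
cv2.imwrite("pics/s13z.png",cv2.resize(p[170:230,320:400,::-1],None,fx=9,fy=9,interpolation=cv2.INTER_CUBIC))
E
```

```text
time: 17.95
eef_pos: [0.6275, -0.1015, 0.1991]
ee_rot: [3.11, -0.446, 0.0]
force: [-0.3, 0.7, -0.6]
grip_width: 0.261
17.95 [ 0.62753275 -0.10153032  0.19905191] 0.26132489131864867 [-0.28218732  0.74834451 -0.62990072] [ 3.10974865e+00 -4.46056031e-01  3.31375993e-04]
pad [287 199   9  19  73] [ -4.1 -25.5  34.3] [  7.9 -15.3  81.1]
pad [341 199   9  19  85] [-4.1 14.2 34.3] [ 7.8 23.8 79.1]
fold 170 305 330 [33.5 -1.  61.1]
fold 180 306 330 [26.3 -0.6 61.1]
fold 190 306 330 [19.  -0.6 61.1]
fold 200 306 330 [11.5 -0.6 61.1]
fold 210 306 330 [ 3.9 -0.6 61.1]
fold 220 308 330 [-3.8  0.1 61.1]
bar 60 299 332 [105.8  -2.2  67.1]
bar 72 302 331 [98.5 -1.6 67.1]
bar 84 309 323 [91.  -1.9 67.1]
bar 96 310 323 [83.4 -1.6 67.1]
bar 108 310 323 [75.6 -1.6 67.1]
bar 120 310 323 [67.6 -1.7 67.1]
bar 132 310 323 [59.5 -1.7 67.1]
bar 144 310 323 [51.2 -1.7 67.1]
bar 156 310 323 [42.7 -1.7 67.1]
[[365 196   3   2   4]] [[365.75 196.75]]
19 67 -10 [364.5 194.9]
19 67 10 [369.1 193.5]
19 74 -10 [364.4 196.7]
19 74 10 [369.  195.3]
19 81 -10 [364.3 198.5]
19 81 10 [369. 197.]
24 67 -10 [365.3 195.5]
24 67 10 [369.9 194. ]
24 74 -10 [365.2 197.3]
24 74 10 [369.9 195.8]
24 81 -10 [365.2 199. ]
24 81 10 [369.8 197.6]
```

View pics/w13.png

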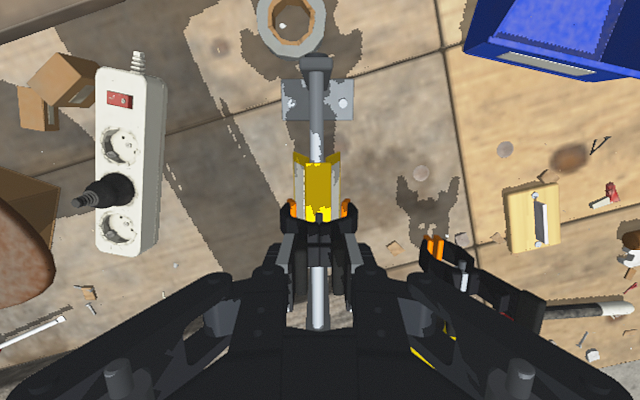

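View pics/s13z.png

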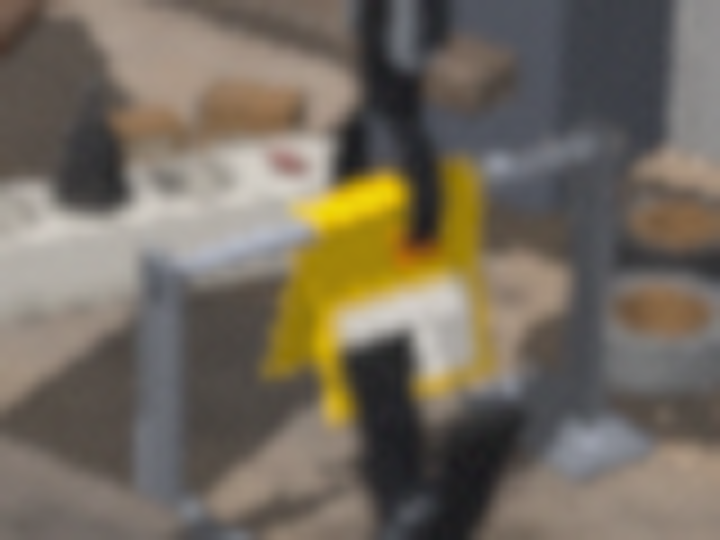

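The jaws straddle the fold symmetrically (pads about -25/+24 mm, fold about -0.6 mm). The near pad's projection agrees with tips about 13 mm below the fold top, there is no contact force, and everything is still. Handing in.

```bash
python3 -c "
from cell import *
print(get_obs()['dq'].round(4)); print(job_done())"
```

```text
[-0.0014 -0.0004 -0.0013  0.0001  0.0002  0.001 ]
the job is handed in; nothing more can be done
None
```

I hung the yellow cover astride the bar and let it go. Then I squeezed the small clip off its parking block and handed in at about 18 s of the 58 s, with the gripper holding the clip open over the middle of the cover. The hand-in gives no verdict, so the checks below are all I have to go on.

- **Cover:** its fold top measured about 0.137 m above the bench (0.138 expected). It sits within about 1 mm of the bar's line, and in angle within about 0.5° of it.
- **Clip:** the gripper opening read 0.26 of full, about 22 mm, which is the fully squeezed width. The pads are symmetric about the tool (outer edges at -25 and +24 mm). The fold is within about 0.5 mm of midway between them, and the jaw tips are about 13 mm below the fold top.
- **Contact and stillness:** the measured wrist force was 1 N or less, and the arm was still.
- **Bystanders:** I saw nothing disturbed among the bystander tools in the pictures, though I did not re-measure their positions.

The fold and bar readings differ by about 1 mm sideways. That is within the cover's play on the bar and the calibration error. The depth of the jaw tips comes from one wrist view, and the scene camera agreed with it.

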